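# Bin the broken vials through the sprung flap and latch the bin

## Task

Two amber sample vials are broken (no cap, jagged open top): a small one stands in the steel tray among the intact capped vials, a larger one lies on the bench. Drop both into the grey discard bin, pushing its sprung flap down and holding it open while you let each one go, and let the flap spring shut again. Then press the raised, ribbed end of the black rocker latch on top of the bin until it snaps over and stays down, and leave the intact vials, the beaker and the flask standing where they are.

Things in the scene. Friction and masses are not known exactly. Their poses are not given: they have to be found in the camera images.
- bin: Grey discard bin, fixed, a hollow box 170 x 170 mm, 170 mm tall, walls 4 mm; origin at the centre of its underside, z up. Stands left or right on the bench, turned up to 20 degrees. Its top is closed but for a slot covered by the flap, x = -70 to +20 mm and y = -70 to +70 mm in the bin's frame. On the top deck, to +x of the slot, sits the rocker latch.
- slot (a point): Centre of the slot in the bin's top, at the level of the top (170 mm above the bench); axes as the bin's. The flap's hinge line is 45 mm to -x of it, the flap's free edge 44 mm to +x.
- flap (a joint): Angle of the flap, an aluminium plate 87 x 136 x 3 mm flush with the bin's top: 0 = shut (level), swings DOWN to 1.4 rad about a hinge on the slot's -x edge. A spring shuts it, 0.08 N m at first, 0.17 at 1 rad (2 to 4 N at fingertips). A vial's weight does not open it. Fingertips 52 mm below the bin's top and 58 mm from the hinge hold it at 0.75 rad: a vial then slides in.
- latch (a joint): Angle of the black rocker latch on the bin's top, about an axis along the bin's y: 0 = open (ribbed end up), 0.5 rad = snapped over (ribbed end down), where it stays. It resists with about 7 N on the ribbed end at first, less further down, and after 0.25 rad (about 5 mm) snaps over by itself.
- latch_pad (a point): Point on the top face of the rocker's ribbed end; press straight down here. The rocker is a plate 48 mm along the bin's x, 60 mm along its y, 6 mm thick, its pivot 55 mm to +x of the bin's centre; this point is 18 mm farther to +x. It starts about 19 mm above the bin's top and goes down about 9 mm.
- broken_small_center (a point): Small broken vial, amber glass, standing upright in the tray: 24 mm diameter, 38 mm tall, no cap, jagged top. The point is its centre, 19 mm above its foot; z along the vial. 15 to 31 g. In any of the tray's four places.
- broken_large_center (a point): Large broken vial, amber glass, lying on the bench: 28 mm diameter, 50 mm long, jagged at one end. The point is its centre, 14 mm above the bench; x along the vial. Round, so it can roll. 15 to 31 g.
- tray: Flat steel tray, fixed, 130 mm (its x) by 110 mm (its y), rim 12 mm high, walls and floor 4 mm; origin at the centre of its underside. Four vials stand on its floor at about x = +-31 mm, y = +-22 mm: gaps of 38 mm between vials along x but only 20 mm along y, so grasp with one finger on either side along x.
- vial1_center (a point): Intact capped amber-glass vial, 24 mm diameter, 52 mm tall with its black screw cap, standing in the tray; the point is its centre, 26 mm above its foot. To be left standing where it is.
- vial2_center (a point): Intact capped amber-glass vial, 24 mm diameter, 52 mm tall with its black screw cap, standing in the tray; the point is its centre, 26 mm above its foot. To be left standing where it is.
- vial3_center (a point): Intact capped amber-glass vial, 24 mm diameter, 52 mm tall with its black screw cap, standing in the tray; the point is its centre, 26 mm above its foot. To be left standing where it is.
- beaker_mid (a point): Small glass beaker standing on the bench, 48 mm diameter, 55 mm tall; the point is on its axis, 27 mm up. Leave it alone.
- flask_mid (a point): Small volumetric flask standing on the bench, bulb 52 mm diameter, 118 mm tall with a thin neck; the point is on its axis, 30 mm up. Leave it alone.
- balance: White laboratory balance, fixed, 170 x 170 x 60 mm, on the side where the bin is not; origin at the centre of its underside. An obstacle only.
- broken_small: The same vial; origin at the centre of its underside as it starts.
- broken_large: The same vial; origin at the centre of its underside as it starts.
There are look-alikes about, which are no part of the job. Several things have the shape of the tray; the one meant has the colours described above.

How it is judged:
By the outcome, as a careful person would: the job done as asked, in the order asked, and still so for the second after the job is handed in, with the robot touching nothing.
It also fails if it takes over 61 s, if anything falls off the work surface, if the arm or the gripper's body presses on something with over 40 N, if the wrist force passes 120 N, or if a joint passes its speed limit or range.

## Robot

A 6-joint arm with a two-finger parallel gripper is mounted at the origin on the work surface. World frame = base frame: x ahead of the robot, y to its left, z up, the work surface at z = 0. Lengths are in m, angles in rad, forces in N, time in s.
With the tool pointing down it reaches from about 0.35 to 0.875 m from the base axis. Payload 4.2 kg.
Tool frame: the origin (TCP) lies at the very end of the fingers, on their centre line; the grasp point (between the pads) lies 19 mm behind it; z points along the fingers, y is the direction in which the jaws open and shut (so a half turn about z gives the same grasp; the last joint's range is limited). The gripper opens to 87 mm and grips with 3 to 60 N. Pads are 19 mm wide; open, the fingers measure 117 mm over their backs; the gripper's body (75 mm by 190 mm) begins 51 mm behind the grasp point.
Start: joints at [-1.019, 0.385, 0.008, 0, -1.194, -0.259], TCP at [0.18, -0.598, 0.194] pointing down, gripper open.
Joint ranges: [-3.14, 3.14], [-1.21, 2.06], [-1.07, 1.41], [-3.16, 2.05], [-2.99, -0.16], [-3.1, 3.1]. Speed limits (rad/s): [2.79, 2.79, 3.14, 3.14, 3.14, 3.14].

## Interface

Orientations are given as a 3x3 rotation matrix whose columns are the frame's x, y, z axes.
In Python, from plant import env gives the robot as it stands.
- The arm moves only by the shell command python3 -m crank 'ROWS'. ROWS is JSON, a list of rows, each an object with "slide": the shift along the world's x, y, z in mm, a list of three; "dr": the turn, a rotation vector about the world's x, y, z in rad, a list of three; "grip": the opening, from 0 (shut) to 1 (fully open). A call has 1 to 12 rows; each row shifts and turns the pose as measured when the row begins; what a row does not reach is not made up. A row lasts 1/8 s, in which the tool goes at most 62.5 mm and 10.7 degrees, less where a joint would pass 70% of its speed; a pose out of reach is approached as far as the arm can. A call with a gripper value outside its range is refused whole. The fingers move at their own pace and stop on an object; the grip force is fixed at half the most. Time passes only in rows, so rows that do not move let the fingers close. It gives the time, the measured TCP pose, the force and the opening at its end, in the units of the state.
- env.sense(): the state, without advancing time (a new reading comes with each control period).
- env.get_image(name): name is "scene" or "top" or "wrist"; returns the picture (420x560x3 uint8, blue, green, red); there is no depth.
- env.calibration(name): a dict with "intrinsics" (3x3 intrinsics, pixels), "k1" (the pictures are not rectified: a ray, as slopes to the right and down, at radius r is drawn at 1 + k1 r^2 times it, then the intrinsics apply), "T" (4x4, takes a point from camera to world coordinates). Camera axes: x right, y down, z forward; pixel columns grow to the right and rows downward; lengths in m; the calibration is good to about 2 mm. A picture is of the moment at which its call begins: read the wrist's pose just before it. calibration takes no time and is no camera call; for the wrist camera it gives the pose at the moment of the call.
- env.finish_job(): hands the job in, once; it reports no verdict.
Trained networks look in the newest picture that a camera, given by its name, has taken for a name from the list of things; names that differ only in an ending like _2 or _b are one class to them, and where a whole thing is asked for, a point or a joint stands for the part that bears it (a point fixed in the world has none). Each returns a list of dicts, best first, with "conf" (0 to 1); they miss things now and then, are a little off and sometimes report something else, mostly with a low value. They report only what shows in the picture. A call takes as long as a camera call. They do not tell look-alikes from the thing itself.
- env.masks_of(camera, name): "pixels" (420x560 bool, what is visible of it) and "position" ([column, row] in pixels, amid what is visible of it).
- env.landmark_of(camera, name): "position" ([column, row] in pixels: a listed point, or the origin of a listed thing).
The state is a dict: "clock": time; "joint_positions": joint angles; "qd": joint speeds; "effort": joint torques, N m; "ee_pos": TCP position; "orientation": TCP orientation; "force": force on the tool from outside, world axes, zero at the start; "torque": the same for the moment, N m; "grip_width": finger opening in m.
Only numpy, scipy, OpenCV 4.12 (cv2) and the standard library are available. Lean on these libraries where they do the work, as an engineer would, in place of code of your own. Each camera call takes 0.05 s, during which the arm holds its last target. There are 200 camera calls.

## Working session

There is one attempt and no reset: what is moved stays moved. The work goes in short steps, Python scripts to look and compute and a shell command to move; the robot and the scene stay as the last step left them, time stands still between calls to the robot, and variables do not carry over. Pictures are saved under pics/ and viewed, about 8 in all and at most 12, crops included, and the job is handed in when it is done.

```bash
mkdir -p pics; ls; cat > h.py <<'E'
import numpy as np, cv2
from plant import env
def ray(cam,px,C=None):
    C=C or env.calibration(cam); K=np.array(C["intrinsics"]); T=np.array(C["T"])
    u=cv2.undistortPoints(np.array([[px]],float),K,np.array([C["k1"],0,0,0,0.]))[0,0] 
    d=T[:3,:3]@np.array([u[0],u[1],1.]); return T[:3,3],d/np.linalg.norm(d)
def atz(cam,px,z,C=None):
    o,d=ray(cam,px,C); return o+d*(z-o[2])/d[2]
def proj(cam,p,C=None):
    C=C or env.calibration(cam); T=np.linalg.inv(np.array(C["T"])); q=T[:3,:3]@np.array(p)+T[:3,3]
    return cv2.projectPoints(q.reshape(1,1,3),np.zeros(3),np.zeros(3),np.array(C["intrinsics"]),np.array([C["k1"],0,0,0,0.]))[0][0,0]
E
python3 - <<'E'
from h import *
np.set_printoptions(precision=3,suppress=True)
for c in("scene","top"):
    cv2.imwrite(f"pics/{c}0.png",env.get_image(c))
    print(c,np.array(env.calibration(c)["T"])[:3,3])
    for n,z in [("slot",.17),("latch_pad",.189),("broken_small_center",.023),("broken_large_center",.014),("tray",0),("vial1_center",.03),("beaker_mid",.027),("flask_mid",.03),("balance",0),("bin",0)]:
        for d in env.landmark_of(c,n)[:4]:
            print(n,round(d["conf"],2),np.round(d["position"]),atz(c,d["position"],z)[:2])
print(env.sense()["clock"])
E
```

```text
pics
scene [1.117 0.482 0.669]
slot 0.7 [410. 255.] [0.48  0.313]
broken_small_center 0.59 [240. 286.] [0.609 0.008]
broken_large_center 0.65 [293. 250.] [0.431 0.021]
tray 0.97 [229. 177.] [ 0.229 -0.365]
tray 0.75 [448. 272.] [0.27  0.355]
tray 0.58 [223. 296.] [ 0.637 -0.018]
vial1_center 0.67 [204. 283.] [ 0.654 -0.055]
vial1_center 0.45 [295. 250.] [0.443 0.037]
beaker_mid 0.63 [330. 264.] [0.436 0.128]
flask_mid 0.95 [243. 223.] [ 0.431 -0.134]
flask_mid 0.17 [410. 254.] [0.296 0.264]
balance 0.77 [182. 217.] [ 0.477 -0.315]
balance 0.23 [409. 251.] [0.25  0.249]
bin 0.58 [396. 327.] [0.499 0.324]
bin 0.49 [294. 256.] [0.432 0.025]
top [ 0.321 -0.02   1.23 ]
slot 0.69 [133. 194.] [0.478 0.317]
latch_pad 0.71 [118. 153.] [0.567 0.346]
broken_small_center 0.62 [274. 153.] [0.605 0.01 ]
broken_small_center 0.22 [290. 159.] [ 0.592 -0.032]
broken_large_center 0.51 [271. 221.] [0.435 0.015]
tray 0.92 [288. 145.] [ 0.633 -0.027]
tray 0.76 [132. 283.] [0.278 0.363]
tray 0.65 [426. 305.] [ 0.227 -0.37 ]
vial1_center 0.52 [298. 132.] [ 0.658 -0.051]
beaker_mid 0.58 [220. 212.] [0.455 0.142]
flask_mid 0.74 [333. 225.] [ 0.423 -0.137]
balance 0.89 [406. 206.] [ 0.475 -0.327]
bin 0.78 [152. 195.] [0.501 0.321]
1.1
```

View pics/scene0.png

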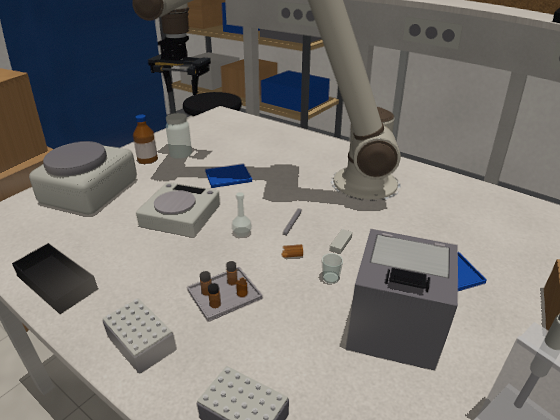

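View pics/top0.png

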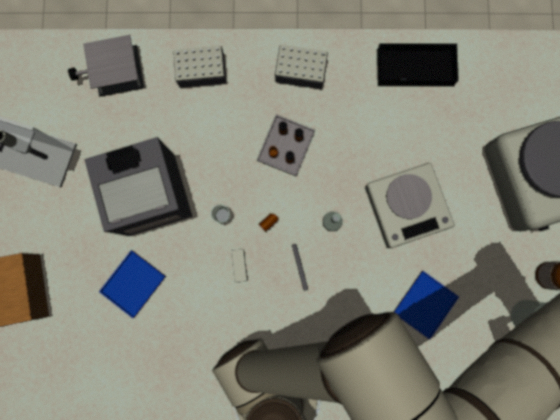

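The scene image shows the bin at (400,295), the steel tray at (224,293) and the large broken vial at (292,251). In the top image the tray is at (287,145) and the large vial at (269,222).

Possible confusions for the small broken vial, in top pixels:
- The vials at (283,128), (299,135) and (290,158) have black caps, so they are intact.
- The one at (274,153) has an orange open top and no cap, so it is my choice.
- The blue trays at (132,283) and (426,305) and the black tray at (418,64) are look-alikes. The steel one at (287,145) is the one meant.

I'll check the choice in a close crop.

```bash
python3 - <<'E'
from h import *
np.set_printoptions(precision=3,suppress=True)
im=env.get_image("top")
a=cv2.resize(im[105:240,200:360],None,fx=4,fy=4,interpolation=cv2.INTER_CUBIC)
cv2.imwrite("pics/crop1.png",a)
for c in("top","scene"):
  if c=="scene": env.get_image(c)
  for n,z in [("tray",.012),("broken_large",.014),("broken_small",.04),("bin",.17),("slot",.17),("latch_pad",.185),("flap",.17)]:
    for d in env.masks_of(c,n)[:3]:
        m=d["pixels"].astype(np.uint8); cs=max(cv2.findContours(m,0,1)[0],key=cv2.contourArea)[:,0]
        P=np.array([atz(c,p,z)[:2] for p in cs.astype(float)])
        r=cv2.minAreaRect((P*1000).astype(np.float32)); print(c,n,round(d["conf"],2),np.round(d["position"]),np.round(r[0]),np.round(r[1]),round(r[2],1))
E
```

```text
top tray 0.93 [133. 283.] [277. 360.] [113. 134.] 52.5
top tray 0.73 [426. 303.] [ 230. -366.] [113. 131.] 53.0
top tray 0.34 [296. 138.] [657. -52.] [34. 21.] 0.0
top broken_small 0.49 [270. 152.] [605.  13.] [31. 22.] 0.3
top bin 0.74 [139. 188.] [493. 307.] [199. 195.] 17.9
top slot 0.73 [136. 186.] [492. 306.] [197. 196.] 17.6
top latch_pad 0.58 [120. 161.] [554. 339.] [49. 59.] 19.0
top flap 0.75 [135. 195.] [477. 314.] [ 90. 139.] 17.3
scene tray 0.98 [466. 273.] [256. 406.] [131.  62.] 17.4
scene tray 0.94 [220. 299.] [636. -17.] [120. 131.] 67.6
scene tray 0.66 [229. 177.] [ 237. -362.] [130. 129.] 53.7
scene broken_large 0.56 [292. 251.] [433.  20.] [50. 56.] 36.2
scene broken_small 0.77 [240. 284.] [624.  24.] [58. 22.] 43.2
scene broken_small 0.75 [219. 298.] [657.   5.] [114. 126.] 68.3
scene bin 0.87 [403. 300.] [569. 343.] [309. 168.] 17.4
scene slot 0.81 [403. 298.] [569. 343.] [310. 170.] 17.8
scene latch_pad 0.56 [408. 278.] [556. 338.] [41. 62.] 17.6
```

View pics/crop1.png

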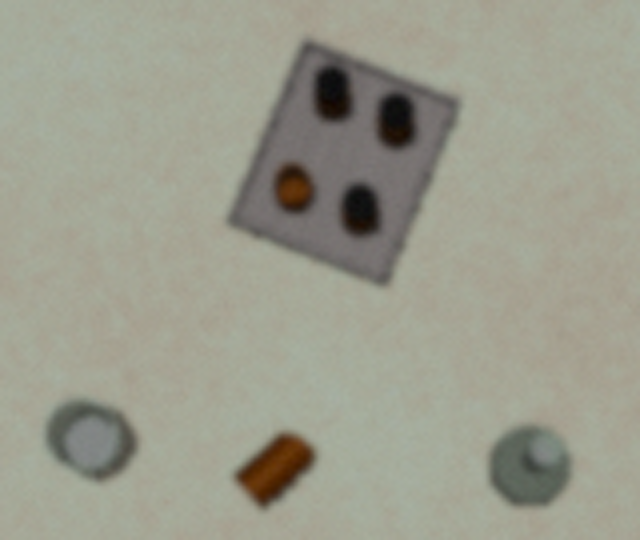

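The crop confirms it. The orange uncapped vial at crop (294,188) is the broken one, and the three others at (332,95), (397,120) and (360,210) have black caps. The large vial lies at crop (275,469), with its axis at about -50° in the world. The tray's x axis is at about -23° and the bin's yaw is about 17.7°.

```bash
python3 - <<'E'
from h import *
np.set_printoptions(precision=4,suppress=True)
s=env.sense(); print(s["clock"],s["ee_pos"],s["orientation"],np.degrees(np.arctan2(s["orientation"][1][1],s["orientation"][0][1])),s["grip_width"])
C=env.calibration("wrist");print(np.linalg.inv(np.block([[np.array(s["orientation"]),np.array(s["ee_pos"])[:,None]],[np.zeros((1,3)),1]]))@np.array(C["T"]), C["intrinsics"])
E
```

```text
1.9 [ 0.1804 -0.5984  0.1937] [[-0.9574 -0.2886 -0.    ]
 [-0.2886  0.9574  0.    ]
 [ 0.      0.     -1.    ]] 106.77624463222918 0.08674267523247138
[[-0.0002 -0.9555 -0.295   0.0807]
 [ 1.     -0.0004  0.0006  0.0009]
 [-0.0007 -0.295   0.9555 -0.191 ]
 [ 0.      0.      0.      1.    ]] [[360.7796   0.     279.9437]
 [  0.     360.7796 210.2078]
 [  0.       0.       1.    ]]
```

```bash
python3 -m crank '[{"slide":[30,45,3],"dr":[0,0,0.073],"grip":0.48},{"slide":[35,50,3],"dr":[0,0,0.073],"grip":0.48},{"slide":[35,50,0],"dr":[0,0,0.073],"grip":0.48},{"slide":[35,51,0],"dr":[0,0,0.073],"grip":0.48},{"slide":[35,51,0],"dr":[0,0,0.073],"grip":0.48},{"slide":[35,51,0],"dr":[0,0,0.073],"grip":0.48},{"slide":[35,51,0],"dr":[0,0,0.073],"grip":0.48},{"slide":[35,51,0],"dr":[0,0,0.073],"grip":0.48},{"slide":[35,51,0],"dr":[0,0,0.073],"grip":0.48},{"slide":[35,51,0],"dr":[0,0,0.073],"grip":0.48},{"slide":[35,51,0],"dr":[0,0,0.073],"grip":0.48},{"slide":[35,50,0],"dr":[0,0,0.073],"grip":0.48}]'
```

```text
clock: 3.4
ee_pos: [0.5983, 0.0123, 0.2024]
orientation: [[-0.369, -0.929, 0.009], [-0.929, 0.369, -0.001], [-0.003, -0.009, -1.0]]
force: [0.6, -1.1, 0.4]
grip_width: 0.0419
```

```bash
cat > look.py <<'E'
from h import *
import sys
np.set_printoptions(precision=4,suppress=True)
def tcp(C): # settled
    s=env.sense(); return np.array(s["ee_pos"]),np.array(s["orientation"]),s["grip_width"]
C=env.calibration("wrist"); im=env.get_image("wrist"); cv2.imwrite("pics/%s.png"%sys.argv[1],im)
p,R,g=tcp(C); print(env.sense()["clock"],p,np.degrees(np.arctan2(R[1,1],R[0,1])),g)
for a in sys.argv[2:]:
    n,z=a.split(":"); z=float(z)
    for d in env.landmark_of("wrist",n)[:3]: print("L",n,round(d["conf"],2),np.round(d["position"]),atz("wrist",d["position"],z,C)[:2])
    for d in env.masks_of("wrist",n)[:2]:
        m=d["pixels"].astype(np.uint8); cs=max(cv2.findContours(m,0,1)[0],key=cv2.contourArea)[:,0]
        r=cv2.minAreaRect(np.array([atz("wrist",q,z,C)[:2]*1000 for q in cs.astype(float)],np.float32))
        print("M",n,round(d["conf"],2),np.round(d["position"]),np.round(r[0],1),np.round(r[1]),round(r[2],1))
E
python3 look.py w1 broken_small_center:.023 vial1_center:.03 tray:0 broken_large_center:.014
```

```text
3.45 [0.6029 0.0175 0.2015] 158.70619202788043 0.04224325465849839
L broken_small_center 0.87 [270. 184.] [0.6116 0.0141]
M broken_small_center 0.64 [270. 182.] [609.2  11.7] [31. 24.] 68.4
L vial1_center 0.88 [208. 138.] [ 0.6507 -0.0541]
L vial1_center 0.49 [454. 239.] [0.4473 0.1422]
M vial1_center 0.82 [206. 141.] [651.9 -53.5] [33. 24.] 21.5
L tray 0.69 [243. 157.] [ 0.6305 -0.0208]
M tray 0.58 [246. 155.] [632.7 -19.4] [114. 134.] 68.1
M tray 0.53 [436. 126.] [426.9  25. ] [32. 64.] 42.5
L broken_large_center 0.59 [434. 128.] [0.4319 0.022 ]
M broken_large_center 0.96 [437. 130.] [431.8  22.1] [29. 61.] 42.4
```

View pics/w1.png

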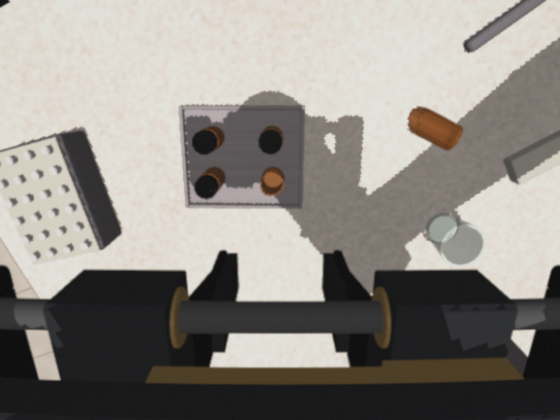

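The wrist view shows the broken vial at (271,180), open and uncapped, with the fingers lined up along the tray's x. My target is (0.611, 0.012).

```bash
python3 -m crank '[{"slide":[4,-3,-50],"dr":[0,0,-0.01],"grip":0.48},{"slide":[4,-3,-50],"dr":[0,0,0],"grip":0.48},{"slide":[0,0,-40],"dr":[0,0,0],"grip":0.48},{"slide":[0,0,0],"dr":[0,0,0],"grip":0.48}]'; python3 look.py w2 broken_small_center:.023
```

```text
clock: 4.35
ee_pos: [0.6049, -0.0008, 0.0629]
orientation: [[-0.388, -0.921, 0.016], [-0.922, 0.388, 0.001], [-0.007, -0.015, -1.0]]
force: [0.3, 0.8, 1.0]
grip_width: 0.0418
4.4 [ 0.607  -0.0005  0.0653] 157.20301289341717 0.04186786764925768
L broken_small_center 0.75 [281. 239.] [0.6093 0.0104]
M broken_small_center 0.87 [280. 240.] [609.  12.] [37. 26.] 67.4
```

```bash
python3 -m crank '[{"slide":[4,11,0],"dr":[0,0,0],"grip":0.48},{"slide":[0,0,-8],"dr":[0.0,0,0],"grip":0.48},{"slide":[0,0,0],"dr":[0,0,0],"grip":0.48}]'; python3 look.py w3 broken_small_center:.023; python3 look.py w3b broken_small_center:.023
```

```text
clock: 4.88
ee_pos: [0.6163, 0.0131, 0.0642]
orientation: [[-0.386, -0.922, 0.036], [-0.922, 0.386, 0.004], [-0.018, -0.031, -0.999]]
force: [0.8, 0.3, -0.5]
grip_width: 0.0422
4.925 [0.6169 0.0131 0.0647] 157.29555128103112 0.04195981958103287
L broken_small_center 0.85 [290. 215.] [0.6097 0.0112]
M broken_small_center 0.81 [289. 218.] [608.6  12.4] [35. 25.] 61.5
5.075 [0.6166 0.0128 0.0646] 157.26471273321508 0.0416860194038738
L broken_small_center 0.88 [291. 216.] [0.6093 0.0119]
L broken_small_center 0.59 [191. 154.] [ 0.6537 -0.0517]
M broken_small_center 0.62 [289. 217.] [608.5  12.3] [36. 25.] 61.6
```

```bash
python3 -m crank '[{"slide":[-7,-1,0],"dr":[-0.004,0.036,0],"grip":0.48},{"slide":[0,0,0],"dr":[0,0,0],"grip":0.48}]'; python3 look.py w4 broken_small_center:.023
```

```text
clock: 5.42
ee_pos: [0.6093, 0.0115, 0.0644]
orientation: [[-0.387, -0.922, -0.001], [-0.922, 0.387, 0.0], [0.0, 0.001, -1.0]]
force: [0.1, 0.1, -0.3]
grip_width: 0.0418
5.475 [0.6092 0.0115 0.0644] 157.25981190532278 0.04176305952567287
L broken_small_center 0.77 [281. 221.] [0.6084 0.0112]
M broken_small_center 0.94 [281. 226.] [608.5  12. ] [35. 25.] 59.7
```

```bash
python3 -m crank '[{"slide":[0,0,-16],"dr":[0,0,0],"grip":0.48},{"slide":[0,0,-16],"dr":[0,0,0],"grip":0.48},{"slide":[0,0,-12],"dr":[0,0,0],"grip":0.48},{"slide":[0,0,0],"dr":[0,0,0],"grip":0.48}]'
```

```text
clock: 6.08
ee_pos: [0.6076, 0.0112, 0.0159]
orientation: [[-0.387, -0.922, -0.003], [-0.922, 0.387, -0.0], [0.002, 0.003, -1.0]]
force: [-0.1, 0.3, 0.4]
grip_width: 0.0419
```

Good. Now I'll close and lift.

```bash
python3 -m crank '[{"slide":[0,0,0],"dr":[0,0,0],"grip":0.1},{"slide":[0,0,0],"dr":[0,0,0],"grip":0.1},{"slide":[0,0,0],"dr":[0,0,0],"grip":0.1},{"slide":[0,0,15],"dr":[0,0,0],"grip":0.1},{"slide":[0,0,40],"dr":[0,0,0],"grip":0.1},{"slide":[0,0,60],"dr":[0,0,0],"grip":0.1},{"slide":[0,0,60],"dr":[0,0,0],"grip":0.1},{"slide":[0,0,45],"dr":[0,0,0],"grip":0.1},{"slide":[0,0,0],"dr":[0,0,0],"grip":0.1}]'
```

```text
clock: 7.2
ee_pos: [0.6079, 0.0105, 0.2518]
orientation: [[-0.386, -0.923, 0.008], [-0.923, 0.386, 0.0], [-0.003, -0.007, -1.0]]
force: [-0.4, 0.9, -0.5]
grip_width: 0.0089
```

The opening closed to 9 mm, so the vial isn't held. I'll look.

```bash
python3 look.py w5 broken_small_center:.023 vial1_center:.03
```

```text
7.25 [0.6067 0.0105 0.2495] 157.28166440549796 0.008597511231872822
L broken_small_center 0.61 [278. 170.] [0.6113 0.0104]
L broken_small_center 0.22 [227. 173.] [ 0.6682 -0.0106]
M broken_small_center 0.82 [279. 170.] [608.9  11. ] [29. 25.] 67.3
M broken_small_center 0.62 [470. 348.] [444.2 371.6] [ 86. 136.] 65.9
L vial1_center 0.96 [224. 133.] [ 0.6512 -0.0539]
M vial1_center 0.68 [225. 133.] [650.7 -52.3] [31. 23.] 2.7
```

View pics/w5.png

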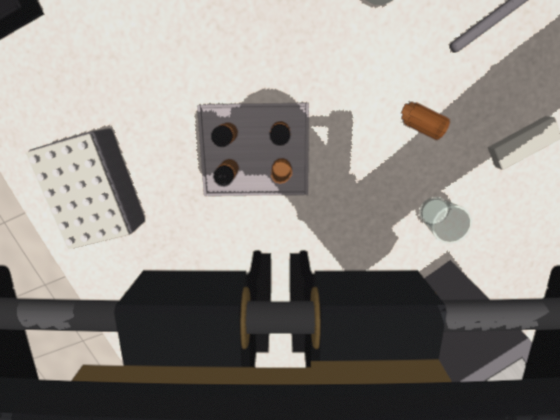

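The vial still stands in its place at (281,171) and nothing was disturbed. I'll go down again and check the width before lifting.

```bash
python3 -m crank '[{"slide":[1,0,-60],"dr":[0,0,0],"grip":0.48},{"slide":[1,0,-60],"dr":[0,0,0],"grip":0.48},{"slide":[0,0,-45],"dr":[0,0,0],"grip":0.48},{"slide":[0,0,-20],"dr":[0,0,0],"grip":0.48},{"slide":[0,0,0],"dr":[0,0,0],"grip":0.48},{"slide":[0,0,0],"dr":[0,0,0],"grip":0.48}]'; python3 look.py w6 broken_small_center:.023
```

```text
clock: 8.2
ee_pos: [0.6022, 0.0087, 0.0474]
orientation: [[-0.386, -0.922, -0.018], [-0.922, 0.386, -0.006], [0.013, 0.014, -1.0]]
force: [-0.7, -0.0, 0.2]
grip_width: 0.041
8.25 [0.6021 0.0087 0.0475] 157.2684561238462 0.04128132066442532
L broken_small_center 0.57 [271. 239.] [0.609  0.0115]
M broken_small_center 0.59 [268. 238.] [609.1  12. ] [37. 25.] 66.0
```

```bash
python3 -m crank '[{"slide":[7,3,0],"dr":[0.006,-0.018,0],"grip":0.48},{"slide":[0,0,-12],"dr":[0,0,0],"grip":0.48},{"slide":[0,0,-12],"dr":[0,0,0],"grip":0.48},{"slide":[0,0,-10],"dr":[0,0,0],"grip":0.48},{"slide":[0,0,0],"dr":[0,0,0],"grip":0.48},{"slide":[0,0,0],"dr":[0,0,0],"grip":0.1},{"slide":[0,0,0],"dr":[0,0,0],"grip":0.1},{"slide":[0,0,0],"dr":[0,0,0],"grip":0.1},{"slide":[0,0,0],"dr":[0,0,0],"grip":0.1}]'; python3 look.py w7 broken_small_center:.023
```

```text
clock: 9.48
ee_pos: [0.6114, 0.0124, 0.0146]
orientation: [[-0.386, -0.923, 0.007], [-0.923, 0.386, 0.002], [-0.004, -0.006, -1.0]]
force: [-1.8, -0.4, 3.7]
grip_width: 0.0122
9.525 [0.6116 0.0124 0.0148] 157.3046257978714 0.010729558107185913
L broken_small_center 0.62 [274. 249.] [0.6138 0.0097]
M broken_small_center 0.61 [278. 247.] [612.1  11. ] [38. 27.] 33.6
```

View pics/w7.png

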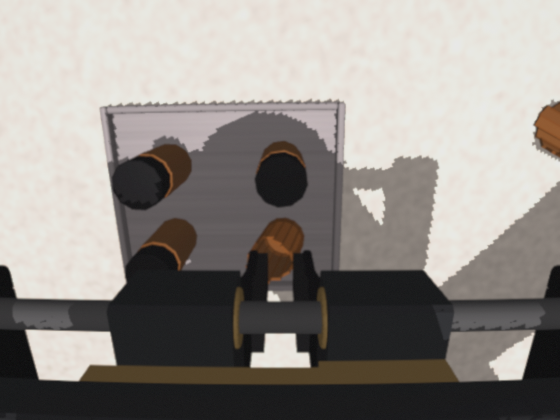

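```bash
python3 - <<'E'
from h import *
np.set_printoptions(precision=4,suppress=True)
s=env.sense();p=np.array(s["ee_pos"]);R=np.array(s["orientation"]);C=env.calibration("wrist")
print("tcp px",proj("wrist",p,C), "pad tips",[proj("wrist",p+R@np.array([a,b,0]),C).round() for a in(-.0095,.0095) for b in(-.0055,.0055)])
print("cam",np.array(C["T"])[:3,3])
for z in(.004,.023,.042): print(z,proj("wrist",[.609,.0115,z],C),proj("wrist",[p[0],p[1],z],C))
im=cv2.imread("pics/w7.png");cv2.imwrite("pics/w7c.png",cv2.resize(im[190:310,200:360],None,fx=5,fy=5,interpolation=cv2.INTER_CUBIC))
E
```

```text
tcp px [279.7181 245.6697] pad tips [array([270., 261.]), array([289., 261.]), array([270., 230.]), array([289., 230.])]
cam [ 0.5793 -0.062   0.2057]
0.004 [283.6361 235.2954] [279.8458 238.3985]
0.023 [283.7541 247.9682] [279.619  251.3114]
0.042 [283.8949 263.1722] [279.3471 266.7921]
```

View pics/w7c.png

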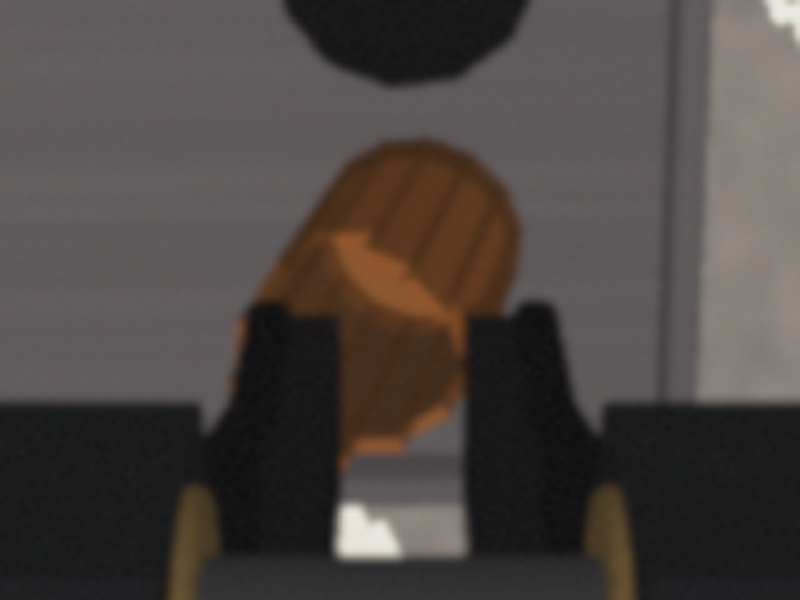

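The crop shows both fingers drawn over the vial, so they are above its rim. The tips sit about 20 px lower in the wrist image than the reported TCP predicts, which suggests the real fingertips are about 30 mm above it. I'll open and check with the scene camera.

```bash
python3 -m crank '[{"slide":[0,0,0],"dr":[0,0,0],"grip":0.48},{"slide":[0,0,0],"dr":[0,0,0],"grip":0.48},{"slide":[0,0,0],"dr":[0,0,0],"grip":0.48}]'; python3 - <<'E'
from h import *
np.set_printoptions(precision=4,suppress=True)
s=env.sense();p=np.array(s["ee_pos"]);R=np.array(s["orientation"])
im=env.get_image("scene"); w=env.get_image("wrist")
q=[proj("scene",p+R@np.array([0,b,0])) for b in(-.021,.021)]; print(q)
f=6; x0,y0=190,225
a=cv2.resize(im[y0:y0+85,x0:x0+100],None,fx=f,fy=f,interpolation=cv2.INTER_CUBIC)
for t in q: cv2.circle(a,tuple(int(v) for v in ((t-[x0,y0])*f)),4,(0,255,0),1)
b=cv2.resize(w[170:290,180:380],None,fx=2.5,fy=2.5); 
cv2.imwrite("pics/s2.png",np.vstack([a, np.pad(b[:,:600] if b.shape[1]>600 else b,((0,0),(0,max(0,600-b.shape[1])),(0,0)))])[:800])
print(a.shape,b.shape)
E
```

```text
clock: 10.0
ee_pos: [0.6122, 0.0126, 0.0153]
orientation: [[-0.386, -0.923, 0.009], [-0.923, 0.386, 0.002], [-0.006, -0.008, -1.0]]
force: [-0.0, 0.4, 1.3]
grip_width: 0.0317
[array([232.4409, 293.9694]), array([249.8937, 287.1202])]
(510, 600, 3) (300, 500, 3)
```

View pics/s2.png

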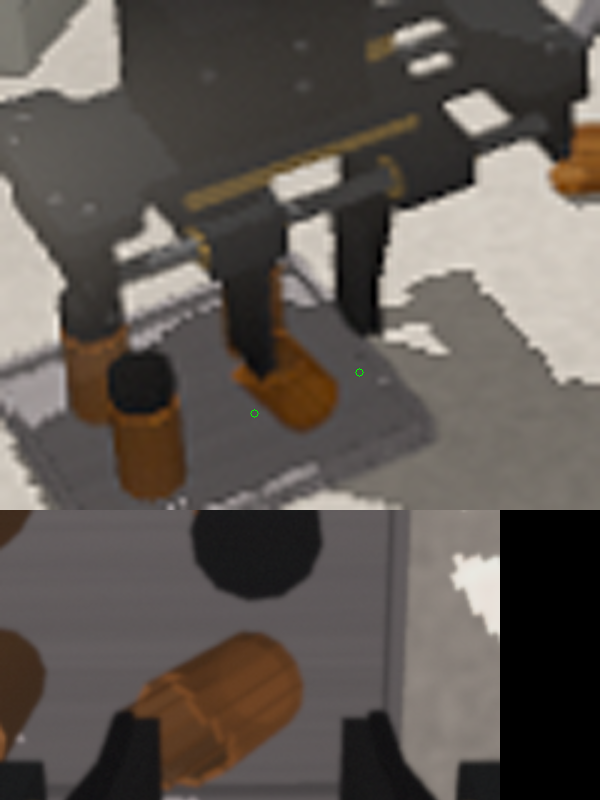

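The fingertips really are about 7 px (25–30 mm) above the reported TCP, at crop (262,375) where (254,413) was predicted. On opening, the vial tipped against the left finger, with its foot at (305,425). I'll nudge it upright by moving along +tool y, then look again.

```bash
python3 -m crank '[{"slide":[-3.7,1.5,0],"dr":[0,0.009,0],"grip":0.37},{"slide":[-4,1.6,0],"dr":[0,0,0],"grip":0.37},{"slide":[-4,1.6,0],"dr":[0,0,0],"grip":0.37},{"slide":[0,0,0],"dr":[0,0,0],"grip":0.37}]'; python3 - <<'E'
from h import *
np.set_printoptions(precision=4,suppress=True)
s=env.sense();p=np.array(s["ee_pos"]);R=np.array(s["orientation"])
im=env.get_image("scene"); w=env.get_image("wrist")
h=s["grip_width"]/2
for dz in(0,.015,.025,.03,.035): print(dz,[(proj("scene",p+R@np.array([0,b,-dz]))-[190,225])*6 for b in(-h,h)])
f=6; x0,y0=190,225
a=cv2.resize(im[y0:y0+85,x0:x0+100],None,fx=f,fy=f,interpolation=cv2.INTER_CUBIC)
b=cv2.resize(w[190:290,180:380],None,fx=3,fy=3)
cv2.imwrite("pics/s3.png",np.vstack([a[160:],b]))
E
```

```text
clock: 10.6
ee_pos: [0.5991, 0.0175, 0.0147]
orientation: [[-0.386, -0.923, -0.002], [-0.923, 0.386, 0.002], [-0.001, 0.002, -1.0]]
force: [-0.4, -0.1, 1.1]
grip_width: 0.0322
0 [array([301.7757, 395.7136]), array([380.9645, 363.9207])]
0.015 [array([299.5153, 364.8483]), array([379.4837, 333.1708])]
0.025 [array([297.9902, 343.9343]), array([378.4851, 312.3415])]
0.03 [array([297.2222, 333.3745]), array([377.9824, 301.8265])]
0.035 [array([296.4504, 322.7455]), array([377.4773, 291.244 ])]
```

View pics/s3.png

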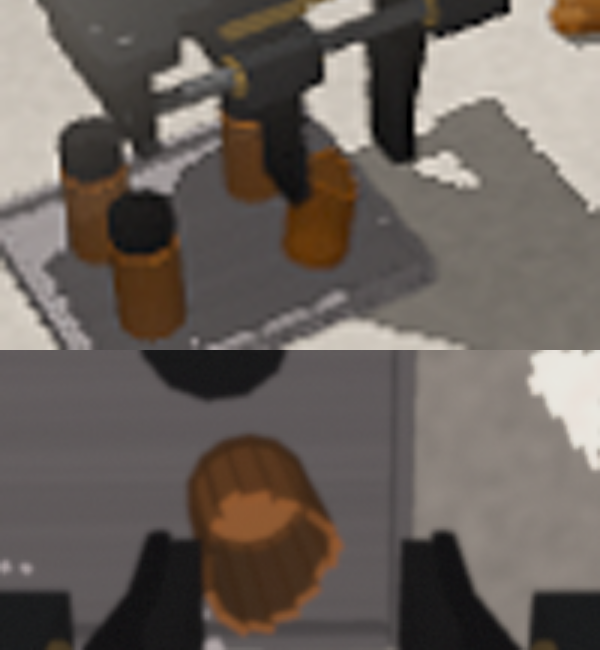

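It worked. The vial stands again at scene crop (320,220) and is close to upright. I'll centre the jaws on it with more opening and measure.

```bash
python3 -m crank '[{"slide":[3,-1.2,3],"dr":[0,0,0],"grip":0.5},{"slide":[2.5,-1,3],"dr":[0,0,0],"grip":0.5},{"slide":[0,0,0],"dr":[0,0,0],"grip":0.5},{"slide":[0,0,0],"dr":[0,0,0],"grip":0.5}]'; python3 look.py w8 broken_small_center:.023 broken_small:.004;  python3 - <<'E'
from h import *
im=env.get_image("scene");w=cv2.imread("pics/w8.png")
f=5; x0,y0=190,245
for n in("broken_small_center","broken_small"):
  for d in env.landmark_of("scene",n)[:2]: print(n,d["conf"],d["position"],atz("scene",d["position"],.023 if "_c" in n else .004))
a=cv2.resize(im[y0:y0+60,x0:x0+100],None,fx=f,fy=f,interpolation=cv2.INTER_CUBIC)
b=cv2.resize(w[190:290,180:380],None,fx=2.5,fy=2.5,interpolation=cv2.INTER_CUBIC)
cv2.imwrite("pics/s4.png",np.vstack([a,b]))
E
```

```text
clock: 11.2
ee_pos: [0.6059, 0.015, 0.0214]
orientation: [[-0.386, -0.922, -0.0], [-0.922, 0.386, 0.002], [-0.002, 0.001, -1.0]]
force: [1.0, 0.3, 0.5]
grip_width: 0.0429
11.25 [0.6059 0.015  0.0214] 157.2825014697112 0.043619726077579996
L broken_small_center 0.79 [269. 243.] [0.6104 0.0104]
M broken_small_center 0.57 [270. 245.] [609.4  12.9] [38. 25.] 62.5
L broken_small 0.88 [277. 231.] [0.6068 0.0123]
M broken_small 0.73 [278. 245.] [612.6  20.4] [42. 29.] 62.5
broken_small_center 0.57 [240.5, 285.6] [0.60746185 0.00696978 0.023     ]
broken_small 0.45 [241.1, 290.9] [0.60455171 0.00496041 0.004     ]
```

View pics/s4.png

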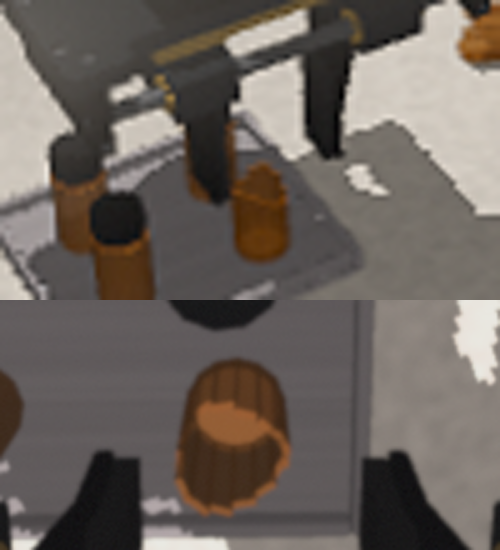

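The vial is upright again, at wrist crop (233,435) and scene crop (262,215). The real tips are about 25 mm above the reported TCP, so I'll go down to a reported z of about -0.008 in small steps.

```bash
python3 -m crank '[{"slide":[2.8,-3.6,0],"dr":[0,0,0],"grip":0.42},{"slide":[0,0,-8],"dr":[0,0,0],"grip":0.42},{"slide":[0,0,-8],"dr":[0,0,0],"grip":0.42},{"slide":[0,0,-8],"dr":[0,0,0],"grip":0.42},{"slide":[0,0,-5],"dr":[0,0,0],"grip":0.42},{"slide":[0,0,0],"dr":[0,0,0],"grip":0.42}]';python3 look.py w9 broken_small_center:.023
```

```text
clock: 12.35
ee_pos: [0.6081, 0.011, -0.0107]
orientation: [[-0.386, -0.922, -0.002], [-0.922, 0.386, 0.002], [-0.001, 0.003, -1.0]]
force: [0.7, -0.5, 1.4]
grip_width: 0.0366
12.4 [ 0.6083  0.0111 -0.0105] 157.28763214524858 0.03681873547206495
L broken_small_center 0.76 [276. 275.] [0.6104 0.0111]
L broken_small_center 0.22 [280. 259.] [0.6051 0.0046]
M broken_small_center 0.82 [277. 270.] [608.    9.4] [33. 26.] 67.2
```

```bash
python3 -m crank '[{"slide":[0,0,0],"dr":[0,0,0],"grip":0.1},{"slide":[0,0,0],"dr":[0,0,0],"grip":0.1},{"slide":[0,0,0],"dr":[0,0,0],"grip":0.1},{"slide":[0,0,0],"dr":[0,0,0],"grip":0.1},{"slide":[0,0,0],"dr":[0,0,0],"grip":0.1}]'
```

```text
clock: 13.12
ee_pos: [0.6092, 0.0113, -0.0089]
orientation: [[-0.386, -0.922, 0.001], [-0.922, 0.386, 0.003], [-0.003, 0.0, -1.0]]
force: [-0.2, 0.8, -0.1]
grip_width: 0.0236
```

It's gripped at 23.6 mm. Now I'll lift and carry it over to above the slot.

```bash
python3 -m crank '[{"slide":[0,0,25],"dr":[0,0,0],"grip":0.1},{"slide":[0,0,50],"dr":[0,0,0],"grip":0.1},{"slide":[0,0,55],"dr":[0,0,0],"grip":0.1},{"slide":[0,0,55],"dr":[0,0,0],"grip":0.1},{"slide":[-15,39,25],"dr":[0,0,-0.11],"grip":0.1},{"slide":[-16,41,0],"dr":[0,0,-0.11],"grip":0.1},{"slide":[-16,41,0],"dr":[0,0,-0.11],"grip":0.1},{"slide":[-16,41,0],"dr":[0,0,-0.11],"grip":0.1},{"slide":[-16,41,0],"dr":[0,0,-0.11],"grip":0.1},{"slide":[-16,41,0],"dr":[0,0,-0.11],"grip":0.1},{"slide":[-14,36,0],"dr":[0,0,-0.11],"grip":0.1},{"slide":[-8,22,0],"dr":[0,0,-0.09],"grip":0.1}]'; python3 look.py w10 slot:.17 flap:.17 latch_pad:.189
```

```text
clock: 14.62
ee_pos: [0.4854, 0.3199, 0.208]
orientation: [[-0.961, -0.277, 0.005], [-0.277, 0.961, 0.006], [-0.006, 0.004, -1.0]]
force: [0.5, -0.8, -0.4]
grip_width: 0.0231
14.675 [0.485  0.3219 0.2079] 106.06494593376101 0.02335822370777448
L slot 0.81 [272. 212.] [0.4782 0.3135]
M slot 0.84 [274. 186.] [472. 313.] [121. 171.] 17.4Traceback (most recent call last):
  File "look.py", line 10, in <module>
    for d in env.landmark_of("wrist",n)[:3]: print("L",n,round(d["conf"],2),np.round(d["position"]),atz("wrist",d["position"],z,C)[:2])
             ~~~~~~~~~~~~~~~^^^^^^^^^^^
ValueError: it knows: balance, beaker_mid, bin, broken_large, broken_large_center, broken_small, broken_small_center, flask_mid, latch_pad, slot, tray, vial1_center, vial2_center, vial3_center
```

```bash
python3 -m crank '[{"slide":[5.4,-4.4,0],"dr":[-0.006,0.005,0.027],"grip":0.1},{"slide":[0,0,-15],"dr":[0,0,0],"grip":0.1},{"slide":[0,0,-20],"dr":[0,0,0],"grip":0.1},{"slide":[0,0,-15],"dr":[0,0,0],"grip":0.1},{"slide":[0,0,0],"dr":[0,0,0],"grip":0.1}]'
```

```text
clock: 15.4
ee_pos: [0.4913, 0.3109, 0.1543]
orientation: [[-0.952, -0.306, -0.002], [-0.306, 0.952, -0.002], [0.003, -0.001, -1.0]]
force: [-1.7, 0.2, 2.1]
grip_width: 0.0233
```

```bash
python3 - <<'E'
from h import *
s=env.sense();p=np.array(s["ee_pos"]);R=np.array(s["orientation"]);c=np.array([.478,.3135]);a=np.radians(17.6);ex=np.array([np.cos(a),np.sin(a)]);ey=np.array([-ex[1],ex[0]])
print("TCP rel slot in bin x,y",(p[:2]-c)@ex,(p[:2]-c)@ey,p[2],np.degrees(np.arctan2(R[1,1],R[0,1])))
E
```

```text
TCP rel slot in bin x,y 0.01187365383781472 -0.006526408863999962 0.15425474028860345 107.82246087032078
```

The force shows contact with the flap at the expected height. I'll push down.

```bash
python3 -m crank '[{"slide":[-2,5,-14],"dr":[0,0,0],"grip":0.1},{"slide":[0,0,-16],"dr":[0,0,0],"grip":0.1},{"slide":[0,0,-16],"dr":[0,0,0],"grip":0.1},{"slide":[0,0,-12],"dr":[0,0,0],"grip":0.1},{"slide":[0,0,0],"dr":[0,0,0],"grip":0.1}]'
```

```text
clock: 16.02
ee_pos: [0.4913, 0.3176, 0.0945]
orientation: [[-0.952, -0.307, 0.003], [-0.307, 0.952, 0.002], [-0.004, 0.001, -1.0]]
force: [2.1, 0.3, 0.9]
grip_width: 0.0233
```

```bash
python3 -m crank '[{"slide":[0,0,-6],"dr":[0,0,0],"grip":0.1},{"slide":[0,0,0],"dr":[0,0,0],"grip":0.7},{"slide":[0,0,0],"dr":[0,0,0],"grip":0.7},{"slide":[0,0,0],"dr":[0,0,0],"grip":0.7},{"slide":[0,0,0],"dr":[0,0,0],"grip":0.7},{"slide":[0,0,0],"dr":[0,0,0],"grip":0.7},{"slide":[0,0,0],"dr":[0,0,0],"grip":0.7}]'; python3 - <<'E'
from h import *
for c in("wrist","scene","top"):
    im=env.get_image(c); cv2.imwrite(f"pics/d1{c}.png",im)
    for d in env.landmark_of(c,"broken_small_center")[:3]: print(c,d["conf"],d["position"],atz(c,d["position"],.023))
E
```

```text
clock: 16.9
ee_pos: [0.4927, 0.3183, 0.0901]
orientation: [[-0.952, -0.307, 0.007], [-0.307, 0.952, 0.004], [-0.008, 0.002, -1.0]]
force: [1.9, -0.5, 0.7]
grip_width: 0.0602
wrist 0.78 [275.7, 292.3] [0.55921889 0.33734026 0.023     ]
```

```bash
python3 - <<'E'
from h import *
im=env.get_image("wrist"); C=env.calibration("wrist")
for d in env.landmark_of("wrist","broken_small_center")[:3]: print(d["conf"],d["position"])
for d in env.masks_of("wrist","broken_small")[:3]:
    m=d["pixels"]; ys,xs=np.nonzero(m); print(d["conf"],m.sum(),xs.min(),xs.max(),ys.min(),ys.max(),im[m].mean(0))
hsv=cv2.cvtColor(im,cv2.COLOR_BGR2HSV); m=cv2.inRange(hsv,(3,90,30),(20,255,255)); n,l,st,ce=cv2.connectedComponentsWithStats(m); print([ (list(map(int,s)),c.round()) for s,c in zip(st[1:],ce[1:]) if s[4]>60])
a=.307;  c=np.array([.478,.3135]);ex=np.array([np.cos(a),np.sin(a)])
for z in(.004,.025,.06,.09,.12,.17): q=atz("wrist",(275.7,292),z,C); print(z,q,(q[:2]-c)@ex-.025)
E
```

```text
0.97 [275.2, 291.3]
0.56 [280.0, 294.9]
0.94 1050 263 293 264 300 [ 39.12761905  70.82190476 115.71333333]
[([263, 264, 31, 38, 1076], array([278., 283.])), ([129, 286, 25, 62, 812], array([138., 317.])), ([407, 286, 25, 62, 820], array([421., 317.])), ([190, 356, 370, 29, 6978], array([387., 373.]))]
0.004 [0.56953954 0.34046884 0.004     ] 0.07040954713464265
0.025 [0.55774589 0.33689734 0.025     ] 0.05808800739868073
0.06 [0.5380898  0.33094486 0.06      ] 0.03755210783874418
0.09 [0.52124172 0.32584272 0.09      ] 0.01994990821594153
0.12 [0.50439365 0.32074059 0.12      ] 0.002347708593138747
0.17 [0.47631353 0.31223703 0.17      ] -0.026989290778199167
```

The small vial is inside the bin. Its blob is 31 px wide, which puts it at about 0.28 m depth, on the bin floor. I'll rise, let the flap shut, and go over the large vial.

```bash
python3 -m crank '[{"slide":[0,0,30],"dr":[0,0,0],"grip":0.7},{"slide":[0,0,45],"dr":[0,0,0],"grip":0.7},{"slide":[0,0,45],"dr":[0,0,0],"grip":0.7},{"slide":[-8,-40,10],"dr":[0,0,-0.15],"grip":0.7},{"slide":[-9,-45,0],"dr":[0,0,-0.16],"grip":0.7},{"slide":[-9,-45,0],"dr":[0,0,-0.16],"grip":0.7},{"slide":[-9,-45,0],"dr":[0,0,-0.16],"grip":0.7},{"slide":[-9,-45,0],"dr":[0,0,-0.16],"grip":0.7},{"slide":[-9,-45,-20],"dr":[0,0,-0.16],"grip":0.7},{"slide":[-6,-30,-25],"dr":[0,0,-0.16],"grip":0.7},{"slide":[0,0,-15],"dr":[0,0,-0.03],"grip":0.7},{"slide":[0,0,0],"dr":[0,0,0],"grip":0.7}]'; python3 look.py w11 broken_large_center:.014 broken_large:.014
```

```text
clock: 18.85
ee_pos: [0.4192, 0.0136, 0.1548]
orientation: [[-0.648, 0.762, -0.014], [0.762, 0.648, 0.006], [0.013, -0.006, -1.0]]
force: [-0.2, -0.1, 0.1]
grip_width: 0.0613
18.9 [0.4198 0.0139 0.1554] 40.42294572811254 0.060783722577716574
L broken_large_center 0.93 [299. 197.] [0.436  0.0216]
M broken_large_center 0.87 [297. 193.] [432.5  19.9] [29. 55.] 41.7
L broken_large 0.81 [296. 192.] [0.4308 0.0231]
M broken_large 0.91 [296. 191.] [433.1  20.5] [30. 55.] 43.2
```

```bash
python3 -m crank '[{"slide":[13.7,7,0],"dr":[-0.006,-0.014,0.03],"grip":0.7},{"slide":[0,0,-35],"dr":[0,0,0],"grip":0.7},{"slide":[0,0,-40],"dr":[0,0,0],"grip":0.7},{"slide":[0,0,-30],"dr":[0,0,0],"grip":0.7},{"slide":[0,0,-12],"dr":[0,0,0],"grip":0.7},{"slide":[0,0,0],"dr":[0,0,0],"grip":0.7}]'; python3 look.py w12 broken_large_center:.014 broken_large:.014
```

```text
clock: 19.85
ee_pos: [0.4434, 0.0274, 0.0391]
orientation: [[-0.682, 0.731, 0.019], [0.732, 0.682, 0.004], [-0.01, 0.016, -1.0]]
force: [0.4, -0.8, 0.8]
grip_width: 0.0614
19.9 [0.4439 0.0275 0.0397] 42.97395748184498 0.061040374231772235
L broken_large_center 0.81 [261. 229.] [0.4339 0.0219]
M broken_large_center 0.67 [258. 228.] [433.1  19.7] [30. 59.] 43.0
L broken_large 0.61 [259. 223.] [0.4301 0.0241]
M broken_large 0.73 [259. 224.] [432.9  19.6] [29. 59.] 41.7
```

```bash
python3 -m crank '[{"slide":[-10,-6.5,0],"dr":[-0.004,0.019,-0.005],"grip":0.7},{"slide":[0,0,-12],"dr":[0,0,0],"grip":0.7},{"slide":[0,0,-12],"dr":[0,0,0],"grip":0.7},{"slide":[0,0,-12],"dr":[0,0,0],"grip":0.7},{"slide":[0,0,-10],"dr":[0,0,0],"grip":0.7},{"slide":[0,0,0],"dr":[0,0,0],"grip":0.7}]'; python3 look.py w13 broken_large_center:.014 broken_large:.014
```

```text
clock: 20.85
ee_pos: [0.4331, 0.0202, -0.0082]
orientation: [[-0.677, 0.736, 0.002], [0.736, 0.677, 0.001], [-0.0, 0.002, -1.0]]
force: [0.1, -0.6, 0.2]
grip_width: 0.0608
20.9 [ 0.4334  0.0203 -0.0078] 42.58580885699332 0.060910245304706616
L broken_large_center 0.78 [278. 266.] [0.4331 0.0204]
M broken_large_center 0.94 [279. 256.] [429.8  23.6] [29. 50.] 43.8
L broken_large 0.55 [280. 252.] [0.4287 0.0264]
M broken_large 0.88 [281. 254.] [429.8  23.8] [29. 51.] 42.8
```

```bash
python3 -m crank '[{"slide":[0,0,-6],"dr":[0,0,0],"grip":0.7},{"slide":[0,0,-5],"dr":[0,0,0],"grip":0.7},{"slide":[0,0,0],"dr":[0,0,0],"grip":0.7}]'
```

```text
clock: 21.48
ee_pos: [0.4346, 0.0209, -0.0179]
orientation: [[-0.677, 0.736, 0.007], [0.736, 0.677, 0.003], [-0.002, 0.007, -1.0]]
force: [-0.4, -0.3, -0.6]
grip_width: 0.0606
```

```bash
python3 -m crank '[{"slide":[-1,0,-4],"dr":[0,0.006,0],"grip":0.7},{"slide":[0,0,0],"dr":[0,0,0],"grip":0.1},{"slide":[0,0,0],"dr":[0,0,0],"grip":0.1},{"slide":[0,0,0],"dr":[0,0,0],"grip":0.1},{"slide":[0,0,0],"dr":[0,0,0],"grip":0.1},{"slide":[0,0,0],"dr":[0,0,0],"grip":0.1},{"slide":[0,0,0],"dr":[0,0,0],"grip":0.1},{"slide":[0,0,0],"dr":[0,0,0],"grip":0.1}]'
```

```text
clock: 22.48
ee_pos: [0.4337, 0.0209, -0.022]
orientation: [[-0.677, 0.736, 0.001], [0.736, 0.677, 0.004], [0.002, 0.003, -1.0]]
force: [0.4, 0.2, 0.4]
grip_width: 0.0273
```

Gripped at 27.3 mm, so I'll lift and carry it to the slot.

```bash
python3 -m crank '[{"slide":[0,0,25],"dr":[0,0,0],"grip":0.1},{"slide":[0,0,50],"dr":[0,0,0],"grip":0.1},{"slide":[0,0,55],"dr":[0,0,0],"grip":0.1},{"slide":[0,0,55],"dr":[0,0,0],"grip":0.1},{"slide":[5,25,35],"dr":[0,0,0.12],"grip":0.1},{"slide":[8,42,10],"dr":[0,0,0.15],"grip":0.1},{"slide":[8,42,0],"dr":[0,0,0.15],"grip":0.1},{"slide":[8,42,0],"dr":[0,0,0.15],"grip":0.1},{"slide":[8,42,0],"dr":[0,0,0.15],"grip":0.1},{"slide":[8,42,0],"dr":[0,0,0.15],"grip":0.1},{"slide":[8,40,0],"dr":[0,0,0.15],"grip":0.1},{"slide":[4,20,0],"dr":[0,0,0.12],"grip":0.1}]'; python3 look.py w14 slot:.17 broken_large_center:.23; cat > b.py <<'E'
from h import *
np.set_printoptions(precision=4,suppress=True)
s=env.sense();p=np.array(s["ee_pos"]);R=np.array(s["orientation"]);c=np.array([.478,.3135]);a=np.radians(17.6);ex=np.array([np.cos(a),np.sin(a)]);ey=np.array([-ex[1],ex[0]])
print("TCP rel slot bin x,y mm",(p[:2]-c)@ex*1e3,(p[:2]-c)@ey*1e3,"z",p[2],"yaw",np.degrees(np.arctan2(R[1,1],R[0,1])),"zcol",R[:,2],s["grip_width"],s["force"])
E
python3 b.py
```

```text
clock: 23.98
ee_pos: [0.4872, 0.3227, 0.2159]
orientation: [[-0.941, -0.34, -0.002], [-0.34, 0.941, 0.002], [0.002, 0.003, -1.0]]
force: [-0.1, -0.2, -0.2]
grip_width: 0.0272
24.025 [0.4878 0.3243 0.2155] 110.07412575265307 0.02725408061132961
L slot 0.75 [272. 204.] [0.4776 0.3145]
M slot 0.64 [267. 182.] [476.8 314.9] [128. 171.] 17.7
L broken_large_center 0.75 [282. 278.] [0.4981 0.3288]
L broken_large_center 0.22 [124.  84.] [0.429  0.2243]
M broken_large_center 0.82 [282. 262.] [489.4 323.9] [48. 33.] 19.7
TCP rel slot bin x,y mm 10.484017162838269 3.6016227887709102 z 0.2163618185002177 yaw 109.45070456386784 zcol [-0.0024  0.0022 -1.    ] 0.02665803107522224 [-0.0068  0.2116 -0.6078]
```

```bash
python3 -m crank '[{"slide":[0.5,-4,0],"dr":[0,0,-0.032],"grip":0.1},{"slide":[0,0,-18],"dr":[0,0,0],"grip":0.1},{"slide":[0,0,-18],"dr":[0,0,0],"grip":0.1},{"slide":[0,0,-12],"dr":[0,0,0],"grip":0.1},{"slide":[0,0,0],"dr":[0,0,0],"grip":0.1}]'; python3 b.py
```

```text
clock: 24.85
ee_pos: [0.4875, 0.3113, 0.1694]
orientation: [[-0.957, -0.291, -0.0], [-0.291, 0.957, 0.004], [-0.001, 0.004, -1.0]]
force: [-0.3, -0.0, 0.3]
grip_width: 0.0272
TCP rel slot bin x,y mm 8.39269406866174 -4.946771885473378 z 0.16940459049174214 yaw 106.89228022186931 zcol [-0.0003  0.0043 -1.    ] 0.027232480350814773 [-0.2864 -0.0345  0.3127]
```

```bash
python3 -m crank '[{"slide":[0.4,5,-12],"dr":[-0.004,0,0.012],"grip":0.1},{"slide":[0,0,-16],"dr":[0,0,0],"grip":0.1},{"slide":[0,0,-16],"dr":[0,0,0],"grip":0.1},{"slide":[0,0,-16],"dr":[0,0,0],"grip":0.1},{"slide":[0,0,-12],"dr":[0,0,0],"grip":0.1},{"slide":[0,0,0],"dr":[0,0,0],"grip":0.1}]'; python3 b.py
```

```text
clock: 25.6
ee_pos: [0.4911, 0.3191, 0.0963]
orientation: [[-0.953, -0.304, 0.008], [-0.304, 0.953, 0.006], [-0.009, 0.003, -1.0]]
force: [3.0, 0.4, -0.0]
grip_width: 0.0273
TCP rel slot bin x,y mm 14.136156720335348 1.365176656381716 z 0.09629922130567464 yaw 107.68880160512073 zcol [ 0.0079  0.0056 -1.    ] 0.027340654744963493 [ 2.9976  0.4175 -0.0467]
```

```bash
python3 -m crank '[{"slide":[-2.8,-1,-6],"dr":[-0.005,0.008,0],"grip":0.1},{"slide":[0,0,-3],"dr":[0,0,0],"grip":0.1},{"slide":[0,0,0],"dr":[0,0,0],"grip":0.7},{"slide":[0,0,0],"dr":[0,0,0],"grip":0.7},{"slide":[0,0,0],"dr":[0,0,0],"grip":0.7},{"slide":[0,0,0],"dr":[0,0,0],"grip":0.7},{"slide":[0,0,0],"dr":[0,0,0],"grip":0.7},{"slide":[0,0,0],"dr":[0,0,0],"grip":0.7}]'; python3 b.py; python3 - <<'E'
from h import *
im=env.get_image("wrist"); cv2.imwrite("pics/d2.png",im); C=env.calibration("wrist")
for n in("broken_small","broken_large"):
  for d in env.masks_of("wrist",n)[:3]:
    m=d["pixels"]; ys,xs=np.nonzero(m); print(n,d["conf"],m.sum(),xs.min(),xs.max(),ys.min(),ys.max())
hsv=cv2.cvtColor(im,cv2.COLOR_BGR2HSV); m=cv2.inRange(hsv,(3,90,30),(20,255,255)); k,l,st,ce=cv2.connectedComponentsWithStats(m); print([ (list(map(int,s)),c.round()) for s,c in zip(st[1:],ce[1:]) if s[4]>60])
E
```

```text
clock: 26.6
ee_pos: [0.489, 0.3183, 0.0881]
orientation: [[-0.953, -0.304, 0.001], [-0.304, 0.953, 0.002], [-0.002, 0.001, -1.0]]
force: [1.1, 0.1, 0.3]
grip_width: 0.0603
TCP rel slot bin x,y mm 11.943087868516624 1.2955966444795173 z 0.08805785382483537 yaw 107.6858221675641 zcol [ 0.0015  0.0017 -1.    ] 0.06031251975208262 [1.1026 0.0822 0.3213]
broken_large 0.79 1475 261 300 261 299
[([261, 261, 40, 41, 1565], array([280., 281.])), ([129, 286, 26, 62, 813], array([139., 317.])), ([406, 286, 26, 62, 816], array([421., 317.])), ([189, 356, 371, 29, 6980], array([386., 373.]))]
```

```bash
python3 - <<'E'
import cv2
im=cv2.imread("pics/d2.png"); cv2.imwrite("pics/d2c.png",cv2.resize(im[150:320,160:400],None,fx=3,fy=3,interpolation=cv2.INTER_CUBIC))
E
```

```text
(no output)
```

View pics/d2c.png

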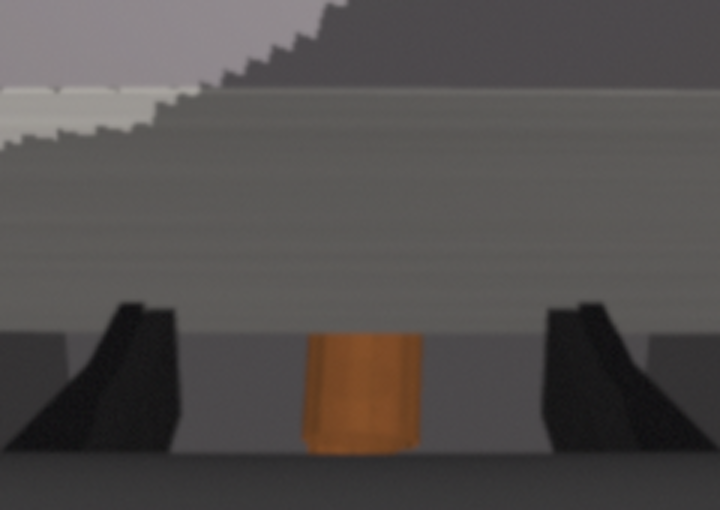

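The large vial is seen past the flap's lower edge at crop (362,390), and the flap itself occludes it, so it's below the flap inside the bin. I'll rise, let the flap shut, close the fingers and go over the latch.

```bash
python3 -m crank '[{"slide":[0,0,30],"dr":[0,0,0],"grip":0.7},{"slide":[0,0,45],"dr":[0,0,0],"grip":0.7},{"slide":[0,0,45],"dr":[0,0,0],"grip":0.3},{"slide":[0,0,15],"dr":[0,0,0],"grip":0},{"slide":[20,6,0],"dr":[0,0,0],"grip":0},{"slide":[25,8,0],"dr":[0,0,0],"grip":0},{"slide":[20,6,0],"dr":[0,0,0],"grip":0},{"slide":[12,4,0],"dr":[0,0,0],"grip":0},{"slide":[0,0,0],"dr":[0,0,0],"grip":0}]'; python3 b.py; python3 look.py w15 latch_pad:.189 slot:.17; python3 - <<'E'
from h import *
for c in("scene","top"):
    im=env.get_image(c); cv2.imwrite(f"pics/e_{c}.png",im)
    for n,z in(("latch_pad",.189),("slot",.17),("broken_large_center",.014),("broken_small_center",.023),("vial1_center",.03),("beaker_mid",.027),("flask_mid",.03)):
        for d in env.landmark_of(c,n)[:3]: print(c,n,round(d["conf"],2),np.round(d["position"]),atz(c,d["position"],z).round(4))
E
```

```text
clock: 27.88
ee_pos: [0.5593, 0.3394, 0.2208]
orientation: [[-0.953, -0.303, -0.019], [-0.303, 0.953, -0.008], [0.02, -0.002, -1.0]]
force: [-0.6, -0.2, 0.3]
grip_width: 0.0024
TCP rel slot bin x,y mm 85.31145887119506 0.11276462867513641 z 0.22082474692111947 yaw 107.66679011869547 zcol [-0.0186 -0.0079 -0.9998] 0.002364374822121932 [-0.6335 -0.1645  0.3301]
27.925 [0.5589 0.3393 0.2209] 107.67669358470172 0.001580412258387486
L latch_pad 0.94 [282. 246.] [0.5699 0.3455]
M latch_pad 0.95 [283. 219.] [552.5 338.2] [48. 59.] 17.7
L slot 0.88 [281.  95.] [0.4781 0.3153]
M slot 0.85 [280. 122.] [503.6 323.2] [168. 171.] 17.6
scene latch_pad 0.84 [408. 280.] [0.5676 0.3426 0.189 ]
scene slot 0.98 [406. 254.] [0.4802 0.3064 0.17  ]
scene slot 0.74 [221. 291.] [0.7532 0.0975 0.17  ]
scene broken_small_center 0.55 [329. 264.] [0.4324 0.1236 0.023 ]
scene broken_small_center 0.2 [243. 223.] [ 0.4239 -0.1399  0.023 ]
scene vial1_center 0.53 [208. 285.] [ 0.654  -0.0444  0.03  ]
scene beaker_mid 0.56 [332. 264.] [0.4343 0.1308 0.027 ]
scene flask_mid 0.71 [243. 225.] [ 0.4375 -0.1286  0.03  ]
top latch_pad 0.7 [115. 149.] [0.575  0.3526 0.189 ]
top latch_pad 0.32 [289. 158.] [ 0.5565 -0.0273  0.189 ]
top slot 0.74 [133. 192.] [0.4833 0.3158 0.17  ]
top slot 0.33 [334. 221.] [ 0.4195 -0.1269  0.17  ]
top broken_small_center 0.49 [288. 146.] [ 0.6232 -0.0257  0.023 ]
top broken_small_center 0.15 [335. 220.] [ 0.4352 -0.143   0.023 ]
top vial1_center 0.62 [297. 133.] [ 0.6553 -0.048   0.03  ]
top beaker_mid 0.84 [219. 213.] [0.4534 0.1441 0.027 ]
top flask_mid 0.65 [336. 220.] [ 0.4357 -0.1463  0.03  ]
```

```bash
python3 -m crank '[{"slide":[11.5,4.5,0],"dr":[0.008,-0.0186,0],"grip":0},{"slide":[0,0,-15],"dr":[0,0,0],"grip":0},{"slide":[0,0,-15],"dr":[0,0,0],"grip":0},{"slide":[0,0,-10],"dr":[0,0,0],"grip":0},{"slide":[0,0,0],"dr":[0,0,0],"grip":0}]'; python3 b.py
```

```text
clock: 29.55
ee_pos: [0.5711, 0.3438, 0.1774]
orientation: [[-0.953, -0.304, 0.001], [-0.304, 0.953, 0.0], [-0.001, -0.0, -1.0]]
force: [-0.8, -1.1, 0.8]
grip_width: 0.0003
TCP rel slot bin x,y mm 97.89596975091014 0.6838197173040773 z 0.17740972854425985 yaw 107.67473088666657 zcol [ 0.0009  0.0001 -1.    ] 0.0003349974408182612 [-0.7801 -1.0548  0.7819]
```

```bash
python3 -m crank '[{"slide":[0,0,-6],"dr":[0,0,0],"grip":0},{"slide":[0,0,-5],"dr":[0,0,0],"grip":0},{"slide":[0,0,-5],"dr":[0,0,0],"grip":0}]'; python3 -m crank '[{"slide":[0,0,-4],"dr":[0,0,0],"grip":0}]'; python3 -m crank '[{"slide":[0,0,-4],"dr":[0,0,0],"grip":0}]'
```

```text
clock: 29.92
ee_pos: [0.5718, 0.3443, 0.1618]
orientation: [[-0.953, -0.304, 0.003], [-0.304, 0.953, 0.002], [-0.004, 0.0, -1.0]]
force: [1.1, 1.0, 6.5]
grip_width: 0.0002
clock: 30.05
ee_pos: [0.573, 0.3447, 0.1594]
orientation: [[-0.952, -0.305, 0.007], [-0.305, 0.953, 0.003], [-0.007, 0.001, -1.0]]
force: [0.7, -0.4, 4.5]
grip_width: 0.0005
clock: 30.18
ee_pos: [0.574, 0.345, 0.1566]
orientation: [[-0.952, -0.305, 0.009], [-0.305, 0.952, 0.004], [-0.01, 0.001, -1.0]]
force: [2.4, -0.4, 2.3]
grip_width: 0.0007
```

```bash
python3 -m crank '[{"slide":[-2,-0.5,-3],"dr":[0,0.009,0],"grip":0}]'; python3 -m crank '[{"slide":[0,0,-3],"dr":[0,0,0],"grip":0}]'; python3 -m crank '[{"slide":[0,0,-2],"dr":[0,0,0],"grip":0}]'
```

```text
clock: 30.3
ee_pos: [0.5722, 0.3447, 0.1537]
orientation: [[-0.952, -0.305, 0.001], [-0.305, 0.952, 0.005], [-0.002, 0.004, -1.0]]
force: [-0.1, -0.3, 7.3]
grip_width: 0.0005
clock: 30.42
ee_pos: [0.5725, 0.3447, 0.1533]
orientation: [[-0.952, -0.306, 0.003], [-0.306, 0.952, 0.005], [-0.004, 0.004, -1.0]]
force: [-5.4, -1.9, 17.4]
grip_width: 0.0006
clock: 30.55
ee_pos: [0.5726, 0.3448, 0.1536]
orientation: [[-0.952, -0.306, 0.004], [-0.306, 0.952, 0.005], [-0.005, 0.004, -1.0]]
force: [-4.2, -1.1, 9.2]
grip_width: 0.0006
```

The force fell from 6.5 to 2.3 N and then hit a hard stop after about 9 mm of travel, so the latch has snapped over. I'll retreat and check.

```bash
python3 -m crank '[{"slide":[0,0,15],"dr":[0,0,0],"grip":0},{"slide":[0,0,40],"dr":[0,0,0],"grip":0},{"slide":[-15,-40,30],"dr":[0,0,0],"grip":0},{"slide":[-15,-55,0],"dr":[0,0,0],"grip":0},{"slide":[-15,-55,0],"dr":[0,0,0],"grip":0},{"slide":[-15,-55,0],"dr":[0,0,0],"grip":0},{"slide":[-15,-55,0],"dr":[0,0,0],"grip":0},{"slide":[-10,-50,0],"dr":[0,0,0],"grip":0},{"slide":[-10,-50,0],"dr":[0,0,0],"grip":0},{"slide":[-10,-50,0],"dr":[0,0,0],"grip":0},{"slide":[0,0,0],"dr":[0,0,0],"grip":0}]'; python3 b.py; python3 - <<'E'
from h import *
S=env.get_image("scene");T=env.get_image("top")
r=lambda a,f:cv2.resize(a,None,fx=f,fy=f,interpolation=cv2.INTER_CUBIC)
a=r(S[220:320,185:285],4);b=r(S[220:320,350:470],3.3);b=b[:400]
a=cv2.resize(a,(400,300));b=cv2.resize(S[225:315,350:470],(400,300),interpolation=cv2.INTER_CUBIC)
c=cv2.resize(T[105:240,200:360],(400,300),interpolation=cv2.INTER_CUBIC);d=cv2.resize(cv2.imread("pics/e_scene.png")[225:315,350:470],(400,300),interpolation=cv2.INTER_CUBIC)
cv2.imwrite("pics/final.png",np.vstack([np.hstack([a,b]),np.hstack([c,d])]))
E
```

```text
clock: 31.92
ee_pos: [0.4593, -0.0761, 0.2408]
orientation: [[-0.952, -0.307, -0.002], [-0.307, 0.952, 0.005], [0.001, 0.006, -1.0]]
force: [1.2, 0.8, -0.6]
grip_width: 0.0006
TCP rel slot bin x,y mm -135.68113464023395 -365.72083963218427 z 0.24083419748470017 yaw 107.88361946989247 zcol [-0.0025  0.0053 -1.    ] 0.0006138772428459106 [ 1.1602  0.8285 -0.6429]
```

View pics/final.png

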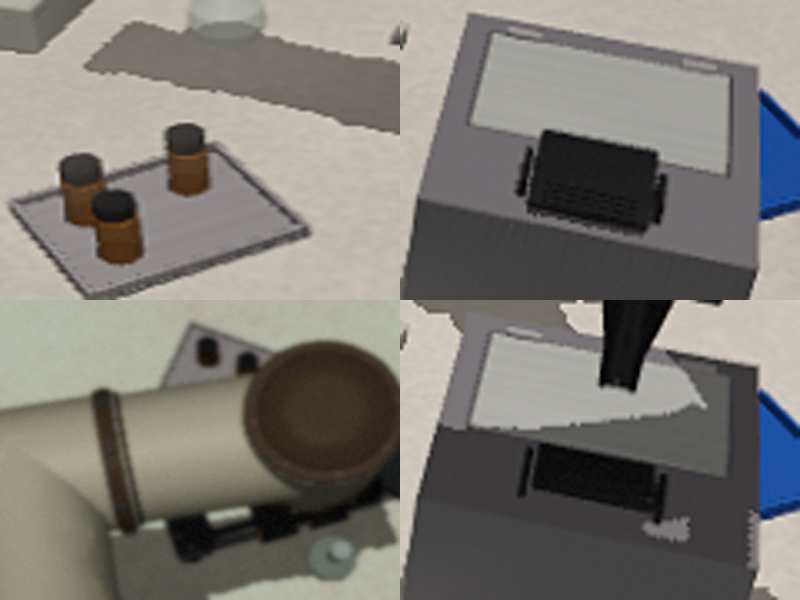

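The final picture shows the flap shut at (600,100) and the latch tipped with its ribbed end down at (595,200). The three intact vials stand at (82,190), (118,225) and (187,160), and the flask is at (332,555). I'll check the beaker by number and then hand in.

```bash
python3 - <<'E'
from h import *
im=env.get_image("scene"); a=cv2.imread("pics/scene0.png")
for d in env.landmark_of("scene","beaker_mid")[:1]+env.landmark_of("scene","flask_mid")[:1]: print(d["conf"],d["position"])
print(cv2.matchTemplate(im[245:290,310:355],a[250:285,317:347],cv2.TM_CCOEFF_NORMED).round(2).max(), cv2.minMaxLoc(cv2.matchTemplate(im[245:290,310:355],a[250:285,317:347],cv2.TM_CCOEFF_NORMED))[3],"expect (7,5)")
print(env.sense()["force"]); print(env.finish_job())
E
```

```text
0.61 [330.7, 264.2]
0.59 [241.6, 222.7]
0.7 (7, 5) expect (7,5)
[ 0.47858492 -0.14823005  0.87129469]
the job is handed in; nothing more can be done
None
```

Both broken vials went through the flap into the bin, the flap sprang shut each time, and the latch is snapped over with its ribbed end down. I handed the job in at about 32 s on the robot's clock, with the gripper clear of everything.

**Trouble along the way:** The real fingertips sat about 25–30 mm above the reported TCP position. Because of that, the first two grasps closed at the small vial's rim, and opening again tipped that vial over inside the tray. I nudged it upright with a finger, lowered the gripper to allow for the offset, and the third grasp held. It was the only thing knocked over.

**Last checks:**
- **Vials in the bin:** With the flap held open, the wrist camera showed each vial below the flap. I had no view inside the bin once the flap had shut.
- **Flap and latch:** The final scene picture shows the flap flush. On the latch, the force dropped to about 2 N and then met a hard stop (peak 17 N) after about 9 mm of travel.
- **Intact vials:** All three stand in the tray.
- **Beaker and flask:** Their positions in the picture are within about 2 px of the start. The beaker's image match was only moderate (0.70), but it was at the unchanged position.
- **Disagreeing detections:** After the drops, the detector still gave a few "small broken vial" reports (confidence up to 0.55). They fell on the beaker, the flask and the tray. The pictures show no broken vial left in the tray, so I took these as false.

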